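# Clear the roller lane and weigh the parcel from under the canopy

### The job

Lift the short white carton off the roller lane and stand it upright on the floor of the empty lime basket at the front of the table. Then push the brown carton out from under the clear canopy, rolling it along the rollers gently until it rests against the yellow end stop, lift it off there and set it down flat on the middle of the scale's red plate. Do not disturb the other things on the table.

Things in the scene. Friction and masses are not known exactly. Their poses are not given: they have to be found in the camera images.
- roller_lane: Fixed lane of 14 free steel rollers (22 mm, 36 mm apart) between aluminium rails. Origin on the table top under its middle; y along the lane from the open infeed end (-0.28) to the yellow end stop (+0.23), x across it, away from the robot, z up. Roller tops at z = 0.085; rails at x = -0.039..-0.033 and 0.033..0.039, tops 10 mm above the rollers.
- canopy (a point): Middle of the underside of the clear canopy roof over the infeed part, at (0.0185, -0.155, 0.226) in the roller_lane frame, same axes. Roof x = -0.016..0.053, y = -0.28..-0.03 there; highest point z = 0.252; white wall on the far side at x = 0.041..0.053. Open to the robot and at both ends. A hand tilted about 30 degrees, leaning back to the robot, fits under; an upright one does not.
- stop_face (a point): Middle of the face of the end stop that the carton must touch, at roller-top height (roller_lane frame 0, 0.23, 0.085); axes as roller_lane. The stop is 90 mm wide and stands 53 mm above the rollers.
- kraft_carton: Brown cardboard carton, 150 mm long (its y), 58 mm wide (x), 70 mm high, 0.3 to 0.6 kg. Origin: centre of its underside. Starts on the rollers wholly under the canopy, long side along the lane; it rolls at a light push and may coast.
- white_carton: White carton with blue tape, 110 mm long (its y), 58 mm wide (x), 62 mm high, 0.2 to 0.4 kg. Origin: centre of its underside. Starts on the open rollers between the canopy and the end stop, long side along the lane.
- kitchen_scale: White kitchen scale with a red square plate, 133 x 206 x 37 mm, fixed to the table. Origin: centre of its underside; y along its long side towards the plate end. The red plate, 124 x 124 mm, has its top 37 mm up; body and keys beyond it are 10 mm lower or more.
- scale_plate (a point): Centre of the top of the scale's red plate (kitchen_scale frame 0, 0.032, 0.037).
- lime_basket: Empty open lime-green slotted basket, fixed to the table: outside 188 mm (x) by 290 mm (y), 75 mm high. Origin: centre of its underside. Inner floor at z = 0.003, inside 164 x 266 mm.
- date_stamp: Bystander: standing date stamp, black foot 26 x 44 mm, red round handle, 70 mm high; origin centre of its underside.
- cup_a: Bystander: clear measuring cup, 55 mm across, 40 mm high; origin centre of its underside.
- tape_dispenser: Bystander: blue tape dispenser, 176 x 58 x 101 mm; origin centre of its underside.
- timer: Bystander: round white timer, 66 mm across, 38 mm high; origin centre of its underside.
- label_roll: Bystander: roll of white labels, 77 mm across, 28 mm high; origin centre of its underside.
- end_stop: The yellow end stop plate with a black rubber face, fixed across the end of the lane; origin 16 mm above stop_face, axes as roller_lane. Do not press the carton into it with more than 45 N.

How it is judged (in metres and radians):
On the way, in this order (a step that is already met when the one before it is completed fails the run):
1. the brown carton, standing on the rollers, has rolled half way out from under the canopy (y of kraft_carton in the frame of roller_lane between -0.03 and 0.09 m and z of kraft_carton in the frame of roller_lane between 0.08 and 0.09 m and angle between kraft_carton's own z axis and vertical below 0.1 rad), for 0.02 s.
2. the brown carton stands on the rollers against the end stop (within 6 mm) (y of kraft_carton in the frame of stop_face above -0.081 m and z of kraft_carton in the frame of stop_face between -0.005 and 0.005 m and angle between kraft_carton's own z axis and vertical below 0.1 rad and linear speed of kraft_carton below 0.03 m/s), for 0.2 s.
At the end, for the whole second after the job is handed in: The brown carton stands flat (within 6 degrees) on the scale's red plate, its middle within 25 mm of the plate's middle; the white carton stands upright (within 7 degrees) on the floor of the lime basket; both are at rest and released (horizontal distance between kraft_carton and scale_plate below 0.025 m and z of kraft_carton in the frame of scale_plate between -0.006 and 0.006 m and angle between kraft_carton's own z axis and vertical below 0.1 rad and linear speed of each of kraft_carton, white_carton below 0.02 m/s and z of white_carton in the frame of lime_basket below 0.012 m and x of white_carton in the frame of lime_basket between -0.08 and 0.08 m and y of white_carton in the frame of lime_basket between -0.13 and 0.13 m and angle between white_carton's own z axis and vertical below 0.12 rad); the robot touches nothing.
It fails at once if a bystander (date stamp, cup, tape dispenser, timer or label roll) is moved more than 30 mm or knocked over (distance of any of date_stamp, cup_a, tape_dispenser, timer, label_roll from where it was at the start of the episode above 0.03 m or angle between any of date_stamp, cup_a, tape_dispenser, timer, label_roll's own z axis and vertical above 0.5 rad).
It fails at once if the brown carton is slammed or pressed hard against the end stop (over 45 N) (contact force between kraft_carton and end_stop above 45 N).
It fails at once if a carton is tipped over (more than 45 degrees) (angle between any of kraft_carton, white_carton's own z axis and vertical above 0.78 rad).
It also fails if it takes over 72 s, if anything falls off the work surface, if the arm or the gripper's body presses on something with over 40 N, if the wrist force passes 120 N, or if a joint passes its speed limit or range.

### The arm

A 7-joint arm with a two-finger parallel gripper is mounted at the origin on a cart in front of the work surface, level with it; the furniture and walls round the work are solid. World frame = base frame: x ahead of the robot, y to its left, z up, the work surface at z = 0. Lengths are in mm, angles in rad, forces in N, time in s.
With the tool pointing down it reaches from about 425 to 925 mm from the base axis. Payload 6.8 kg.
Tool frame: the origin (TCP) lies on the centre line of the jaws, within the pads' length; the fingertips stand 19 mm ahead of it and the grasp point (between the pads) is the TCP; z points along the fingers, y is the direction in which the jaws open and shut (so a half turn about z gives the same grasp; the last joint's range is limited). The gripper opens to 85 mm and grips with 20 to 120 N. Pads are 22 mm wide; open, the fingers measure 114 mm over their backs; the gripper's body (76 mm by 85 mm) begins 54 mm behind the grasp point. The pads swing forward as they close: fully open they stand 13 mm farther back than shut.
Start: joints at [-1.258, 0.477, 0.022, 1.555, -0.011, 1.109, -0.083], TCP at [275.73, 616.133, 250.308] pointing down, gripper open.
Joint ranges: [-2.96, 2.96], [-0.34, 2.1], [-1.41, 1.46], [0.24, 2.44], [-1.37, 4.51], [0.17, 1.92], [-2.96, 2.96]. Speed limits (rad/s): [2.39, 2.39, 3.14, 3.14, 3.14, 3.14, 3.14].

### API

Orientations are given as a 3x3 rotation matrix whose columns are the frame's x, y, z axes.
In Python, from rig import bot, capture, calibration, sign_off gives the robot as it stands. The module is installed in compiled form; this text tells all that it offers.
- The arm moves only by the shell command python3 -m creep 'ROWS' [FORCE]. ROWS is a JSON object of lists of equal length, an entry for each row: "translation": the shift along the tool's x, y, z in mm, a list of three; "twist": the turn about the tool's z in degrees; "hand": the closure, from 0 (fully open) to 1 (shut). In form: {"translation": [[dx, dy, dz], ...], "twist": [twist, ...], "hand": [hand, ...]}. A call has 1 to 20 rows; each row shifts and turns the commanded pose from where the row before left it, along the tool's axes as they then stand; what a row does not reach is not made up. A row lasts 1/12 s, in which the tool goes at most 41.7 mm and 7.16 degrees, less where a joint would pass 70% of its speed; a pose out of reach is approached as far as the arm can. A call with a gripper value outside its range is refused whole. The fingers move at their own pace and stop on an object; FORCE is the grip in N (left out, the last holds). Time passes only in rows, so rows that do not move let the fingers close. It gives the time, the measured TCP pose, the force and the opening at its end, in the units of the state.
- bot.observe(): the state, without advancing time (a new reading comes with each control period).
- capture(name): name is "scene" or "top"; returns the picture (384x512x3 uint8, blue, green, red); there is no depth.
- calibration(name): a dict with "vertical_fov" (degrees; the focal length in pixels is half the picture's height over the tangent of half this angle, whatever the lens; pixels are square), "cx", "cy" (the principal point, pixels), "rvec" (rotation vector, rad) and "tvec" (3), from world to camera coordinates, as OpenCV has them. Camera axes: x right, y down, z forward; pixel columns grow to the right and rows downward; lengths in mm; the calibration is good to about 2 mm. A picture is of the moment at which its call begins. calibration takes no time and is no camera call.
- sign_off(): hands the job in, once; it reports no verdict.
The state is a dict: "time_s": time; "joints": joint angles; "dq": joint speeds; "effort": joint torques, N m; "tcp_pos": TCP position; "tool_rot": TCP orientation; "ft_force": force on the tool from outside, world axes, zero at the start; "ft_torque": the same for the moment, N m; "opening": finger opening in mm.
Only numpy, scipy, OpenCV 4.12 (cv2) and the standard library are available. Lean on these libraries where they do the work, as an engineer would, in place of code of your own. Each camera call takes 0.05 s, during which the arm holds its last target.

## Working session

There is one attempt and no reset: what is moved stays moved. The work goes in short steps, Python scripts to look and compute and a shell command to move; the robot and the scene stay as the last step left them, time stands still between calls to the robot, and variables do not carry over. Pictures are saved under pics/ and viewed, and the job is handed in when it is done.

```bash
mkdir -p pics
python3 - <<'E'
from rig import bot,capture,calibration
import cv2
for n in("scene","top"):
    cv2.imwrite(f"pics/{n}0.png",cv2.resize(capture(n),(800,600),interpolation=cv2.INTER_CUBIC)); print(calibration(n))
print(bot.observe())
E
```

```text
{'vertical_fov': 44.2638083893964, 'cx': 258.88631446684207, 'cy': 191.86411252813846, 'rvec': array([ 1.99632696, -1.00355405,  0.55135642]), 'tvec': array([-308.896307  ,  367.77935411, 1616.20679463])}
{'vertical_fov': 48.31316777811068, 'cx': 259.4013003586798, 'cy': 190.4527638401811, 'rvec': array([ 2.11810287, -2.13886717,  0.20973277]), 'tvec': array([   7.64371063,  538.94739517, 1577.36576123])}
{'time_s': 0.1, 'joints': array([-1.25811648,  0.47774037,  0.02236696,  1.55633117, -0.01144398,
        1.10930462, -0.08309395]), 'dq': array([ 0.00208495, -0.00194982, -0.00103896, -0.0023584 ,  0.00030259,
        0.00035554, -0.00182678]), 'effort': array([ 3.80818106e-03, -5.97761357e+01,  1.61331441e+00, -2.81952113e+01,
        1.28605653e-02,  5.06308686e-03, -9.42486622e-06]), 'tcp_pos': array([275.55243493, 615.65434444, 249.41706475]), 'tool_rot': array([[-9.12782840e-01,  4.08444893e-01, -5.06039557e-04],
       [ 4.08445166e-01,  9.12781497e-01, -1.57634527e-03],
       [-1.81946632e-04, -1.64555033e-03, -9.99998630e-01]]), 'ft_force': array([0.23615639, 0.21994003, 0.19286113]), 'ft_torque': array([-0.00502844, -0.04186951, -0.01851446]), 'opening': 85.54358696252986}
```

View pics/scene0.png

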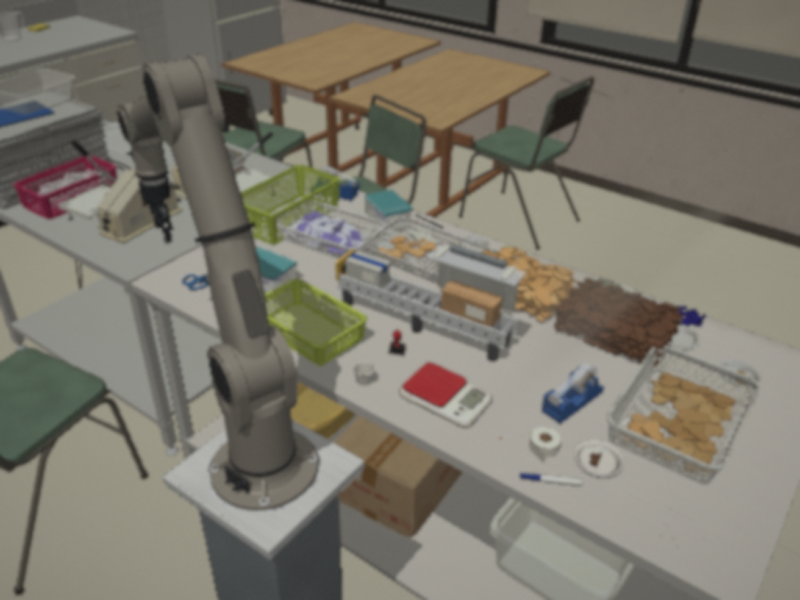

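View pics/top0.png

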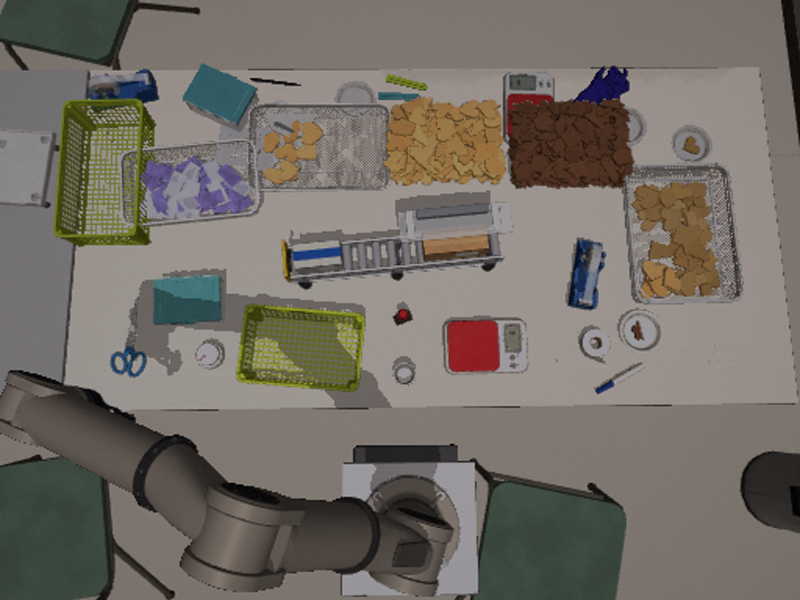

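The scene shows the lane with its infeed on the right and the stop on the left: stop near (286,258), white carton (316,257) and brown carton (455,246) in the 800 px top view. I'll enlarge these regions.

Run:
```python
import cv2
from rig import capture
t=capture("top"); cv2.imwrite("pics/raw_top.png",t); s=capture("scene"); cv2.imwrite("pics/raw_scene.png",s)
def crop(im,n,u0,v0,w,h,k):
    c=cv2.resize(im[v0:v0+h,u0:u0+w],None,fx=k,fy=k,interpolation=cv2.INTER_CUBIC)
    for i in range(0,w,10):
        cv2.line(c,(i*k,0),(i*k,6 if (u0+i)%50 else 14),(0,0,255),1)
        cv2.putText(c,str(u0+i),(i*k,22),0,.35,(0,0,255),1) if (u0+i)%20==0 else 0
    for i in range(0,h,10):
        cv2.line(c,(0,i*k),(6,i*k),(0,0,255),1); cv2.putText(c,str(v0+i),(8,i*k+4),0,.35,(0,0,255),1)
    cv2.imwrite(f"pics/{n}.png",c)
crop(t,"c_lane",170,120,160,70,5)
crop(t,"c_low",150,190,190,65,4)
crop(s,"c_sc",210,150,130,80,6)
```

```text
(no output)
```

View pics/c_lane.png

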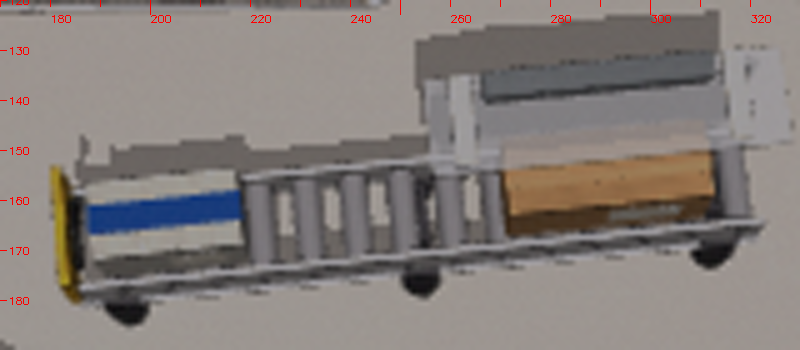

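View pics/c_low.png

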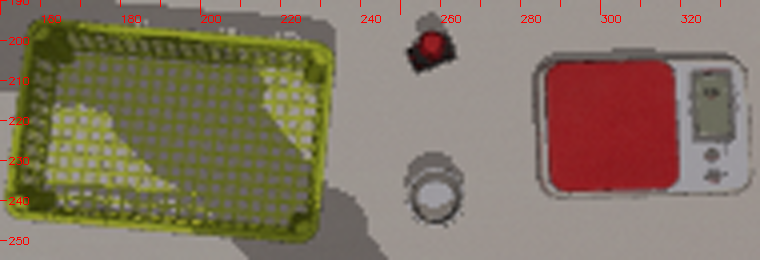

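View pics/c_sc.png

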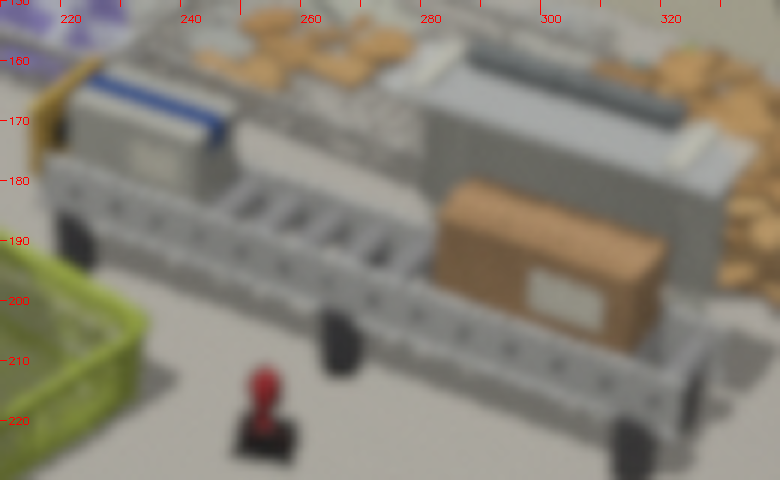

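```bash
cat > h.py <<'E'
import numpy as np,cv2
from rig import calibration
from scipy.optimize import least_squares
C={n:calibration(n) for n in("top","scene")}
def K(n):
    c=C[n];f=192/np.tan(np.radians(c["vertical_fov"])/2)
    return np.array([[f,0,c["cx"]],[0,f,c["cy"]],[0,0,1]])
def proj(n,P): return cv2.projectPoints(np.array(P,float).reshape(-1,3),C[n]["rvec"],C[n]["tvec"],K(n),None)[0][:,0]
def unproj(n,px,z):
    R=cv2.Rodrigues(C[n]["rvec"])[0];o=-R.T@C[n]["tvec"]
    d=(R.T@np.linalg.inv(K(n))@np.c_[np.array(px,float),np.ones(len(px))].T).T
    return o+d*((z-o[2])/d[:,2])[:,None]
def T(p,L):
    L=np.array(L,float);c,s=np.cos(p[2]),np.sin(p[2])
    return np.c_[p[0]+c*L[:,0]-s*L[:,1],p[1]+s*L[:,0]+c*L[:,1],L[:,2]]
def fit(obs,p0):  # obs: list (cam,px,local)
    f=lambda p:np.concatenate([(proj(n,T(p,L))-np.array(px)).ravel() for n,px,L in obs])
    r=least_squares(f,p0,x_scale=[1,1,.01],loss="soft_l1");return r.x,r.fun
E
python3 - <<'E'
from h import *
print(unproj("top",[[185.6,178],[322.4,165.2]],95))
a,r=fit([("top",[[185.6,178],[322.4,165.2],[180.4,153.6],[184.4,180.4]],[[-36,230,95],[-36,-280,95],[45,233,138],[-45,233,138]])],[700,0,0]);print("lane",a,r.round(1))
w,r=fit([("top",[[187.6,156.4],[217.6,153.6],[219,169.6],[188,172.4]],[[29,55,62+85],[29,-55,147],[-29,-55,147],[-29,55,147]])],[700,100,0]);print("white",w,r.round(1))
print("white in lane",np.cos(a[2])*(w[0]-a[0])+np.sin(a[2])*(w[1]-a[1]),-np.sin(a[2])*(w[0]-a[0])+np.cos(a[2])*(w[1]-a[1]))
# brown: near top corners / bottoms
b=[unproj("top",[[271.6,161.6],[313,158.6]],155)]
for q in b[0]:
    d=q[:2]-a[:2];print("brown near top in lane",np.cos(a[2])*d[0]+np.sin(a[2])*d[1],-np.sin(a[2])*d[0]+np.cos(a[2])*d[1])
b=unproj("scene",[[286.5,188.5],[283,183]][:1],155);print(b)
s,r=fit([("top",[[287,205.5],[318,205],[319.5,237.5],[287,237.5]],[[62,62,37],[62,-62,37],[-62,-62,37],[-62,62,37]])],[480,-100,0]);print("plate",s,r.round(1))
k,r=fit([("top",[[159.5,195.5],[232.5,201.2],[229,250],[151.2,243.8]],[[94,145,75],[94,-145,75],[-94,-145,75],[-94,145,75]])],[480,200,0]);print("basket",k,r.round(1))
print("stamp,cup",unproj("top",[[257,203],[258,238]],40))
im=cv2.imread("pics/raw_top.png");sc=cv2.imread("pics/raw_scene.png")
B=lambda x,y0,y1,z0,z1:[[sx*x,yy,zz] for zz in(z0,z1) for sx in(1,-1) for yy in(y0,y1)]
for n,i in(("top",im),("scene",sc)):
    i=cv2.resize(i,None,fx=4,fy=4,interpolation=cv2.INTER_CUBIC)
    for p,L in((a,B(36,-280,230,85,95)),(a,B(45,230,236,85,138)),(w,B(29,-55,55,85,147)),(s,B(62,-62,62,37,37)),(k,B(94,-145,145,0,75)),(a,[[-16,-280,226],[-16,-30,226],[53,-30,226],[53,-280,226]])):
        for u,v in proj(n,T(p,L)): cv2.circle(i,(int(4*u+2),int(4*v+2)),4,(255,0,255),1)
    i=i[440:1040,580:1380] if n=="top" else i[560:1160,640:1440]
    cv2.imwrite(f"pics/ov_{n}.png",i)
E
```

```text
[[ 580.01112316  276.19963074   95.        ]
 [ 624.65661614 -233.90916198   95.        ]]
lane [6.35241832e+02 4.93911116e+01 9.16777900e-02] [ 0.3  0.4 -0.3 -0.1  1.2  0.8 -1.1 -2. ]
white [6.23560973e+02 2.05869946e+02 8.19081833e-02] [-0.3  0.2  0.1  0.3 -0.1 -0.2  0.3 -0.3]
white in lane 2.6937406033373517 156.891082443887
brown near top in lane -18.934239455129713 -89.4864912223774
brown near top in lane -22.74014951709605 -239.36203393239472
[[615.48927595 -68.83720575 155.        ]]
plate [ 4.21385837e+02 -1.61059941e+02 -3.47918479e-03] [-0.8 -0.4  0.7 -0.   0.3  0.1 -0.2  0.3]
basket [ 4.17298352e+02  2.48684346e+02 -9.50627567e-02] [-2.3 -1.6  2.1 -0.7  0.7  1.2 -0.7  0.6]
stamp,cup [[492.42736119  11.92280665  40.        ]
 [359.64575662   9.44924827  40.        ]]
```

View pics/ov_top.png

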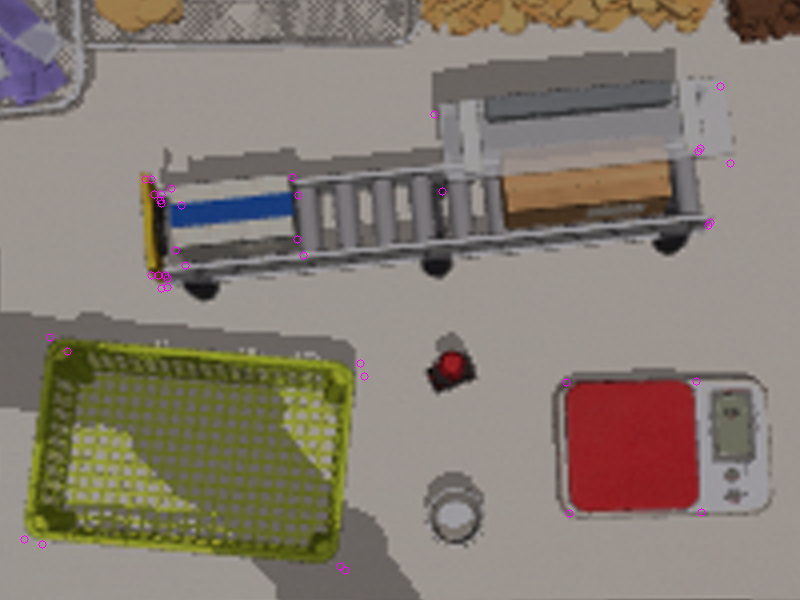

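View pics/ov_scene.png

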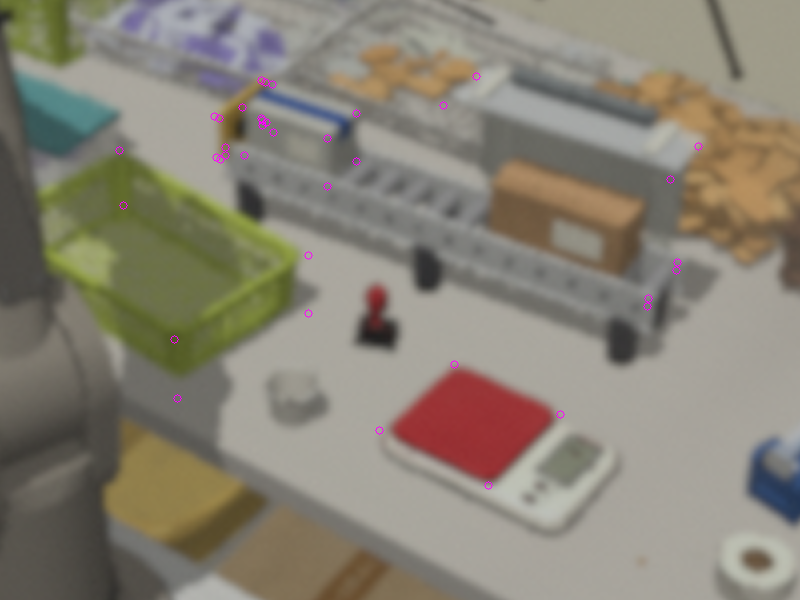

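```bash
python3 -m creep '{"translation":[[0,0,0],[0,0,0],[0,0,0],[0,0,0],[0,0,0],[0,0,0],[0,0,0],[0,0,0],[0,0,0],[0,0,0]],"twist":[6.8,6.8,6.8,6.8,6.8,6.8,6.8,6.8,6.5,0],"hand":[0,0,0,0,0,0,0,0,0,0]}' 40
cat >> h.py <<'E'
from rig import bot
LANE=np.array([636.0,49.2,0.0873])
def go(pos,ang,lane=True):
    """print tool-axes delta to a target; pos lane or world, ang = world heading deg of tool y"""
    o=bot.observe();p=np.array(o["tcp_pos"]);R=np.array(o["tool_rot"])
    t=T(LANE,[pos])[0] if lane else np.array(pos,float)
    h=np.degrees(np.arctan2(R[1,1],R[0,1]))
    print("t",round(o["time_s"],2),"tcp",p.round(1),"head",h.round(2),"tilt",np.degrees(np.arccos(-R[2,2])).round(2),"F",np.array(o["ft_force"]).round(1),"open",round(o["opening"],1))
    print("lane pos",(T([0,0,-LANE[2]],[p-[LANE[0],LANE[1],0]])[0]).round(1))
    print("target",t.round(1),"tool delta",(R.T@(t-p)).round(1),"twist",round(h-ang,2))
E
python3 -c "
from h import *
print('basket',unproj('top',[[192.2,222.4]],75))
go([2.7,157,250],5)"
```

```text
time_s: 1.03
tcp_pos: [275.4, 616.1, 250.0]
tool_rot: [[-0.083, 0.997, -0.0], [0.997, 0.083, -0.001], [-0.001, -0.0, -1.0]]
ft_force: [-0.6, -0.4, 0.2]
opening: 85.7
basket [[416.71616775 251.64659864  75.        ]]
t 1.03 tcp [275.4 616.1 250. ] head 4.78 tilt 0.03 F [-0.6 -0.4  0.2] open 85.7
lane pos [-309.8  596.2  250. ]
target [625.  205.8 250. ] tool delta [-4.379e+02  3.142e+02  2.000e-01] twist -0.22
```

```bash
python3 -m creep '{"translation":[[-29,21,0],[-29,21,0],[-29,21,0],[-29,21,0],[-29,21,0],[-29,21,0],[-29,21,0],[-29,21,0],[-29,21,0],[-29,21,0],[-29,21,0],[-29,21,0],[-29,21,0],[-29,21,0],[-29,20,0],[-3,0,0],[0,0,0],[0,0,0]],"twist":[0,0,0,0,0,0,0,0,0,0,0,0,0,0,0,0,0,0],"hand":[0,0,0,0,0,0,0,0,0,0,0,0,0,0,0,0,0,0]}'
python3 - <<'E'
from h import *
from rig import capture
go([2.7,157,180],5)
t=capture("top");cv2.imwrite("pics/w1.png",cv2.resize(t[120:210,140:260],None,fx=6,fy=6,interpolation=cv2.INTER_CUBIC))
s=capture("scene");cv2.imwrite("pics/w1s.png",cv2.resize(s[110:210,180:300],None,fx=6,fy=6,interpolation=cv2.INTER_CUBIC))
E
```

```text
time_s: 2.53
tcp_pos: [626.3, 207.3, 250.0]
tool_rot: [[-0.089, 0.996, -0.001], [0.996, 0.089, 0.0], [0.0, -0.001, -1.0]]
ft_force: [-0.9, -0.0, 0.1]
opening: 85.6
t 2.53 tcp [626.3 207.3 250. ] head 5.09 tilt 0.05 F [-0.9 -0.   0.1] open 85.6
lane pos [  4.2 158.4 250. ]
target [625.  205.8 180. ] tool delta [-1.4 -1.4 70. ] twist 0.09
```

View pics/w1.png

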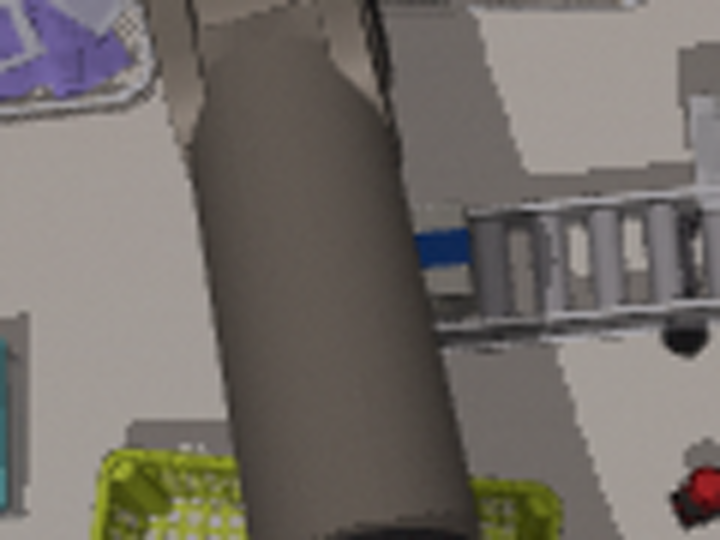

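View pics/w1s.png

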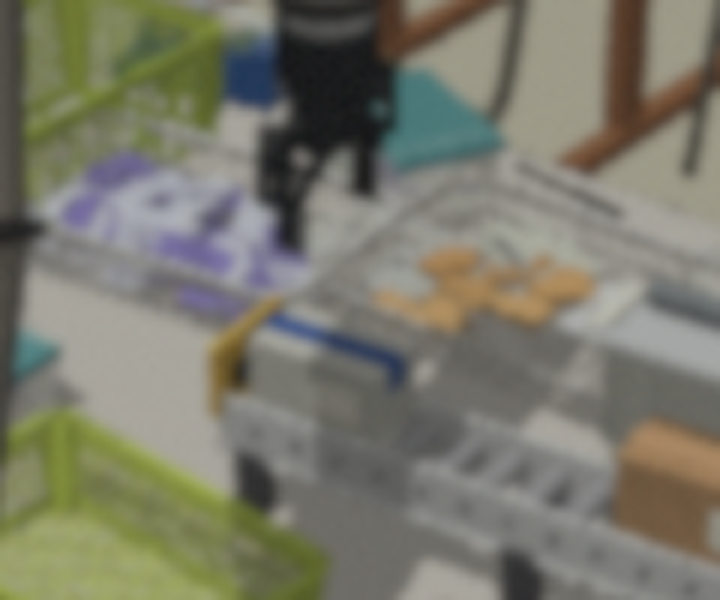

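Run:
```python
from h import *
f=lambda P:((proj("scene",P)-[180,110]+.5)*6).round(0)
print("near/far fingertip",f(T(LANE,[[4.2-48,158.4,244],[4.2+48,158.4,244]])))
print("white top corners",f(T([623.6,205.9,.085],[[29,55,147],[29,-55,147],[-29,-55,147],[-29,55,147]])))
print("stop top",f(T(LANE,[[45,232,138],[-45,232,138]])), "brown near-left top",f(T(LANE,[[-29,-89,155]])))
```

```text
near/far fingertip [[291. 256.]
 [366. 199.]]
white top corners [[289. 307.]
 [415. 350.]
 [372. 387.]
 [244. 342.]]
stop top [[278. 302.]
 [208. 355.]] brown near-left top [[608. 461.]]
```

```bash
python3 -m creep '{"translation":[[-1.4,-1.4,20],[0,0,20],[0,0,20],[0,0,20],[0,0,20],[0,0,14],[0,0,8],[0,0,4],[0,0,0]],"twist":[0,0,0,0,0,0,0,0,0],"hand":[0,0,0,0,0,0,0,0,0]}'
python3 -c "
from h import *
go([2.7,157,124],5)"
```

```text
time_s: 3.38
tcp_pos: [625.0, 206.1, 123.9]
tool_rot: [[-0.088, 0.996, -0.001], [0.996, 0.088, -0.0], [-0.0, -0.001, -1.0]]
ft_force: [0.5, 0.2, 0.1]
opening: 85.1
t 3.38 tcp [625.  206.1 123.9] head 5.05 tilt 0.04 F [0.5 0.2 0.1] open 85.1
lane pos [  2.7 157.3 123.9]
target [625.  205.8 124. ] tool delta [-0.3 -0.  -0.1] twist 0.05
```

```bash
python3 -m creep '{"translation":[[0,0,0],[0,0,0],[0,0,0],[0,0,0],[0,0,0],[0,0,0],[0,0,0],[0,0,0],[0,0,0],[0,0,0]],"twist":[0,0,0,0,0,0,0,0,0,0],"hand":[0.2,0.4,0.6,0.8,1,1,1,1,1,1]}' 40
```

```text
time_s: 4.22
tcp_pos: [626.7, 205.9, 126.0]
tool_rot: [[-0.087, 0.996, 0.003], [0.996, 0.087, 0.001], [0.001, 0.003, -1.0]]
ft_force: [1.0, -0.1, 5.9]
opening: 57.5
```

```bash
python3 -m creep '{"translation":[[0,0,-6],[0,0,-10],[0,0,-20],[0,0,-30],[0,0,-30],[0,0,-4],[0,0,0]],"twist":[0,0,0,0,0,0,0],"hand":[1,1,1,1,1,1,1]}' 50
python3 -c "
from h import *
go([416.7,251.6,200],-5.4,False)"
```

```text
time_s: 4.8
tcp_pos: [626.1, 205.7, 226.2]
tool_rot: [[-0.087, 0.996, 0.003], [0.996, 0.087, 0.002], [0.001, 0.003, -1.0]]
ft_force: [-0.0, 0.1, -3.3]
opening: 57.6
t 4.8 tcp [626.1 205.7 226.2] head 4.98 tilt 0.19 F [-0.   0.1 -3.3] open 57.6
lane pos [  3.8 156.8 226.2]
target [416.7 251.6 200. ] tool delta [  63.8 -204.7   25.7] twist 10.38
```

```bash
python3 -m creep '{"translation":[[4,-12,0],[8,-24,0],[8,-24,0],[8,-24,0],[8,-24,0],[8,-24,0],[8,-24,0],[6,-24,0],[4,-16,0],[2,-8,0],[0,0,0],[0,0,0],[0,0,0],[0,0,0]],"twist":[0,0,0,0,0,0,0,0,0,0,5,5,0,0],"hand":[1,1,1,1,1,1,1,1,1,1,1,1,1,1]}'
python3 - <<'E'
from h import *
from rig import capture
go([416.7,251.6,50],-5.4,False)
s=capture("scene");cv2.imwrite("pics/b1s.png",cv2.resize(s[130:250,140:280],None,fx=5,fy=5,interpolation=cv2.INTER_CUBIC))
t=capture("top");cv2.imwrite("pics/b1.png",cv2.resize(t[150:260,130:270],None,fx=5,fy=5,interpolation=cv2.INTER_CUBIC))
E
```

```text
time_s: 5.97
tcp_pos: [416.4, 251.1, 223.5]
tool_rot: [[0.085, 0.996, -0.001], [0.996, -0.085, -0.001], [-0.001, -0.001, -1.0]]
ft_force: [-0.8, -0.1, -3.4]
opening: 57.6
t 5.97 tcp [416.4 251.1 223.5] head -4.89 tilt 0.09 F [-0.8 -0.1 -3.4] open 57.6
lane pos [-201.2  220.3  223.5]
target [416.7 251.6  50. ] tool delta [  0.7   0.4 173.5] twist 0.51
```

View pics/b1s.png

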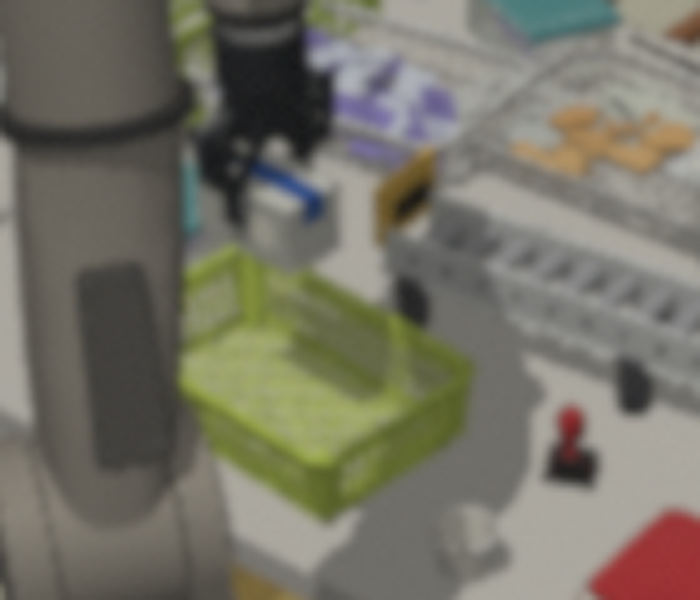

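View pics/b1.png

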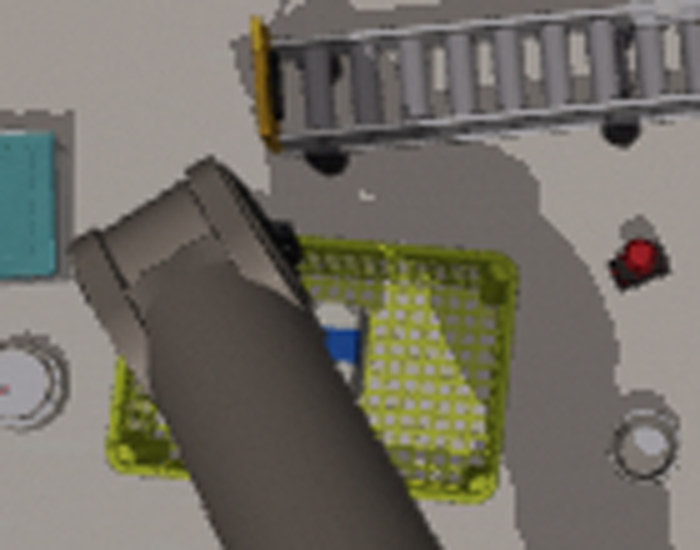

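The white carton is held level over the middle of the basket: blue tape end at (345,345) in the top crop, rim spanning (110–515, 235–500). I'll lower it.

```bash
python3 -m creep '{"translation":[[0,0,15],[0,0,25],[0,0,25],[0,0,25],[0,0,25],[0,0,25],[0,0,12],[0,0,10],[0,0,6],[0,0,3],[0,0,3],[0,0,0]],"twist":[0,0,0,0,0,0,0,0,0,0,0,0],"hand":[1,1,1,1,1,1,1,1,1,1,1,1]}'
```

```text
time_s: 7.07
tcp_pos: [416.9, 251.8, 50.5]
tool_rot: [[0.087, 0.996, 0.001], [0.996, -0.087, 0.001], [0.001, 0.0, -1.0]]
ft_force: [0.3, -0.0, -3.2]
opening: 57.7
```

```bash
python3 -m creep '{"translation":[[0,0,2],[0,0,2],[0,0,1],[0,0,0],[0,0,0]],"twist":[0,0,0,0,0],"hand":[1,1,1,1,1]}'
```

```text
time_s: 7.48
tcp_pos: [416.6, 251.7, 45.4]
tool_rot: [[0.087, 0.996, 0.0], [0.996, -0.087, 0.0], [0.0, 0.0, -1.0]]
ft_force: [0.9, 0.6, -3.9]
opening: 57.6
```

```bash
python3 -m creep '{"translation":[[0,0,1],[0,0,1],[0,0,0],[0,0,0]],"twist":[0,0,0,0],"hand":[1,1,1,1]}'
```

```text
time_s: 7.82
tcp_pos: [416.7, 251.7, 44.2]
tool_rot: [[0.087, 0.996, 0.0], [0.996, -0.087, 0.001], [0.001, 0.0, -1.0]]
ft_force: [-3.3, -1.3, 9.5]
opening: 57.4
```

Floor contact (+13 N change). Release slowly and rise.

```bash
python3 -m creep '{"translation":[[0,0,-1],[0,0,0],[0,0,0],[0,0,0],[0,0,0],[0,0,0],[0,0,0],[0,0,0],[0,0,-15],[0,0,-25],[0,0,-30],[0,0,-40],[0,0,-40],[0,0,-40],[0,0,-25],[0,0,0]],"twist":[0,0,0,0,0,0,0,0,0,0,0,0,0,0,0,0],"hand":[0.7,0.4,0.2,0,0,0,0,0,0,0,0,0,0,0,0,0]}'
python3 - <<'E'
from h import *
from rig import capture
s=capture("scene");cv2.imwrite("pics/b2s.png",cv2.resize(s[130:250,140:280],None,fx=5,fy=5,interpolation=cv2.INTER_CUBIC))
go([-68,-258,260],5)
go([-140,-258,260],5)
E
```

```text
time_s: 9.15
tcp_pos: [419.2, 253.2, 264.9]
tool_rot: [[0.088, 0.996, 0.007], [0.996, -0.088, 0.007], [0.008, 0.007, -1.0]]
ft_force: [0.7, 1.1, 0.6]
opening: 85.6
t 9.2 tcp [417.9 252.6 262.1] head -5.01 tilt 0.37 F [-1.2  0.3  0.1] open 85.4
lane pos [-199.5  221.6  262.1]
target [ 590.8 -213.7  260. ] tool delta [-449.5  212.9    0.6] twist -10.01
t 9.2 tcp [417.9 252.6 262.1] head -5.01 tilt 0.37 F [-1.2  0.3  0.1] open 85.4
lane pos [-199.5  221.6  262.1]
target [ 519. -220.  260.] tool delta [-4.62e+02  1.42e+02  3.00e-01] twist -10.01
```

View pics/b2s.png

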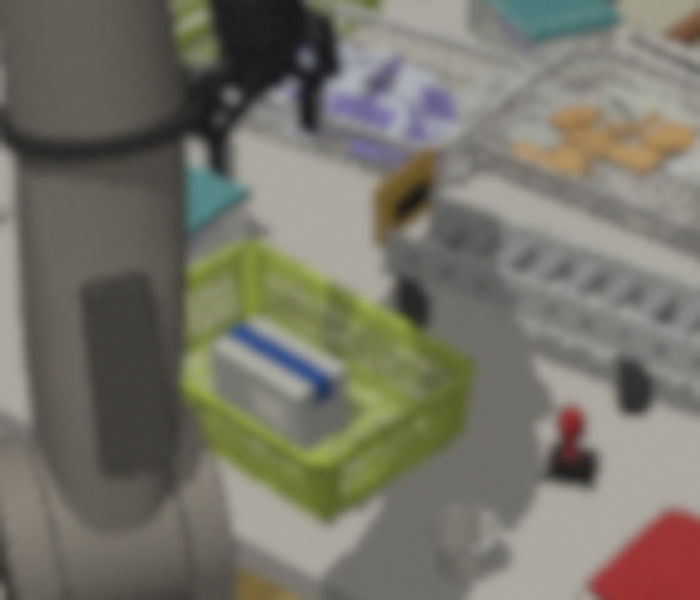

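```bash
python3 -m creep '{"translation":[[0,0,0],[0,0,0],[-20,3,0],[-34,4,0],[-34,4,0],[-34,4,0],[-34,4,0],[-34,4,0],[-34,4,0],[-34,4,0],[-34,4,0],[-34,4,0],[-34,4,0],[-34,4,0],[-34,4,0],[-34,4,0],[-18,4,0],[0,0,0],[0,0,0]],"twist":[-5,-5,0,0,0,0,0,0,0,0,0,0,0,0,0,0,0,0,0],"hand":[0,0,0,0,0,0,0,0,0,0,0,0,0,0,0,0,0,0,0]}'
python3 - <<'E'
from h import *
from rig import capture
go([-140,-258,120],5)
t=capture("top");cv2.imwrite("pics/k1.png",cv2.resize(t[120:220,230:370],None,fx=5,fy=5,interpolation=cv2.INTER_CUBIC))
s=capture("scene");cv2.imwrite("pics/k1s.png",cv2.resize(s[110:240,230:370],None,fx=5,fy=5,interpolation=cv2.INTER_CUBIC)[:600])
E
```

```text
time_s: 10.78
tcp_pos: [516.1, -222.3, 257.6]
tool_rot: [[-0.084, 0.996, -0.003], [0.996, 0.084, -0.0], [0.0, -0.003, -1.0]]
ft_force: [-0.2, 1.4, -0.1]
opening: 85.2
t 10.78 tcp [ 516.1 -222.3  257.6] head 4.83 tilt 0.18 F [-0.2  1.4 -0.1] open 85.2
lane pos [-143.2 -260.   257.6]
target [ 519. -220.  120.] tool delta [  2.    3.6 137.6] twist -0.17
```

View pics/k1.png

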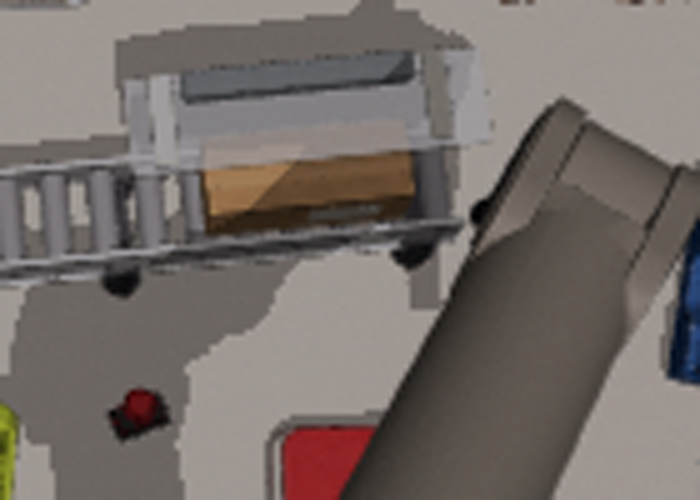

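View pics/k1s.png

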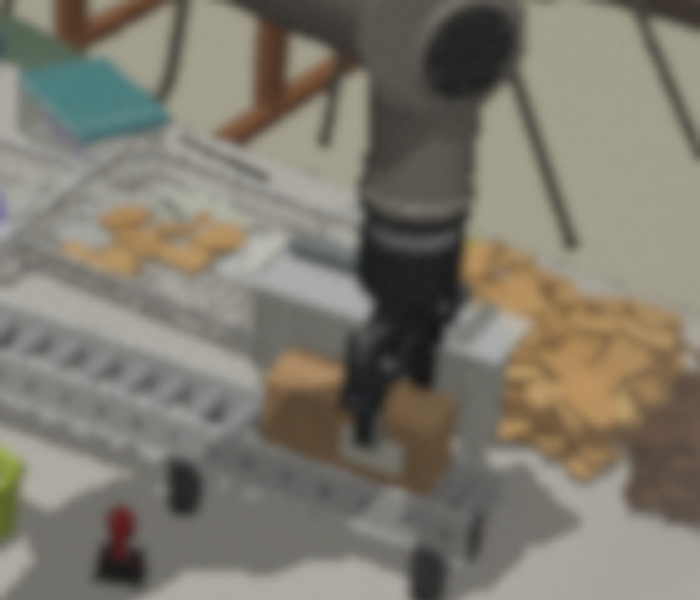

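```bash
python3 -m creep '{"translation":[[0,0,15],[0,0,25],[0,0,25],[0,0,25],[0,0,25],[0,0,15],[0,0,3],[0,0,0]],"twist":[0,0,0,0,0,0,0,0],"hand":[0,0,0,0,0,0,0,0]}'
python3 - <<'E'
from h import *
go([-70,-262,125],5)
E
```

```text
time_s: 11.55
tcp_pos: [516.4, -219.9, 125.3]
tool_rot: [[-0.089, 0.996, -0.003], [0.996, 0.089, 0.001], [0.001, -0.002, -1.0]]
ft_force: [1.0, 0.2, 0.4]
opening: 85.5
t 11.55 tcp [ 516.4 -219.9  125.3] head 5.09 tilt 0.16 F [1.  0.2 0.4] open 85.5
lane pos [-142.6 -257.6  125.3]
target [ 589.1 -217.9  125. ] tool delta [-4.5 72.6  0.1] twist 0.09
```

```bash
python3 -m creep '{"translation":[[-4,10,0],[0,10,0],[0,10,0],[0,10,0],[0,8,0],[0,6,0],[0,4,0],[0,2,0],[0,0,0]],"twist":[0,0,0,0,0,0,0,0,0],"hand":[0,0,0,0,0,0,0,0,0]}'
python3 - <<'E'
from h import *
from rig import capture
go([-70,-262,125],5)
t=capture("top");cv2.imwrite("pics/k2.png",cv2.resize(t[120:220,230:370],None,fx=5,fy=5,interpolation=cv2.INTER_CUBIC))
s=capture("scene");cv2.imwrite("pics/k2s.png",cv2.resize(s[140:220,270:370],None,fx=7,fy=7,interpolation=cv2.INTER_CUBIC)[:600])
E
```

```text
time_s: 12.3
tcp_pos: [577.4, -220.2, 126.2]
tool_rot: [[-0.087, 0.996, -0.0], [0.996, 0.087, -0.0], [-0.0, -0.0, -1.0]]
ft_force: [-0.4, 0.4, -0.4]
opening: 85.6
t 12.3 tcp [ 577.4 -220.2  126.2] head 5.0 tilt 0.01 F [-0.4  0.4 -0.4] open 85.6
lane pos [ -81.8 -263.2  126.2]
target [ 589.1 -217.9  125. ] tool delta [ 1.2 11.8  1.2] twist -0.0
```

View pics/k2s.png

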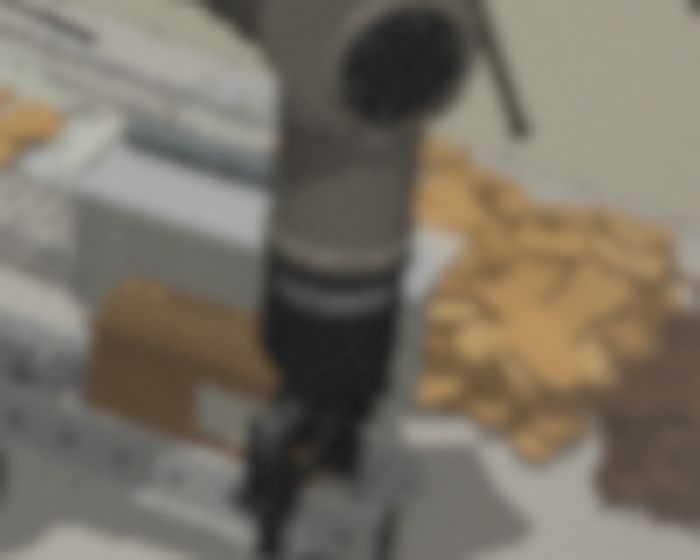

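View pics/k2.png

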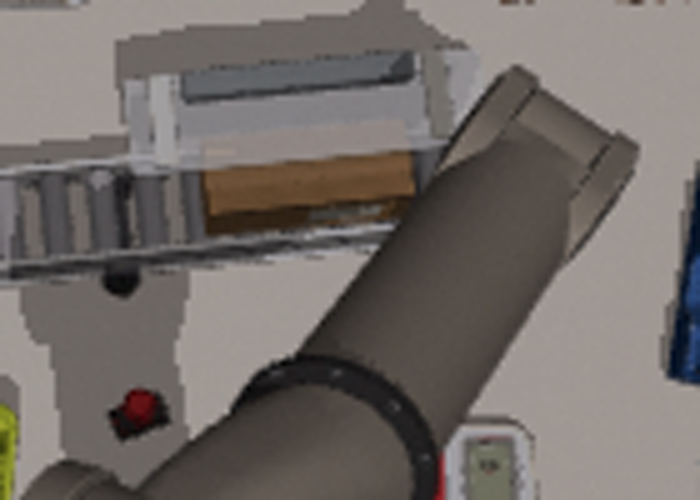

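```bash
python3 -m creep '{"translation":[[0,4,0],[0,4,0],[0,4,0],[0,0,0]],"twist":[0,0,0,0],"hand":[0,0,0,0]}'
python3 -c "
from h import *
go([-70,-250,125],5)"
```

```text
time_s: 12.73
tcp_pos: [590.3, -218.8, 126.4]
tool_rot: [[-0.088, 0.996, 0.001], [0.996, 0.088, -0.0], [-0.0, 0.001, -1.0]]
ft_force: [0.1, 0.3, -0.4]
opening: 85.5
t 12.73 tcp [ 590.3 -218.8  126.4] head 5.04 tilt 0.05 F [ 0.1  0.3 -0.4] open 85.5
lane pos [ -68.9 -263.   126.4]
target [ 588.1 -206.   125. ] tool delta [13.  -1.1  1.4] twist 0.04
```

```bash
python3 -m creep '{"translation":[[3,-1,0],[3,0,0],[3,0,0],[3,0,0],[3,0,0],[3,0,0],[3,0,0],[3,0,0],[3,0,0],[3,0,0],[3,0,0],[3,0,0]],"twist":[0,0,0,0,0,0,0,0,0,0,0,0],"hand":[0,0,0,0,0,0,0,0,0,0,0,0]}'
python3 - <<'E'
from h import *
from rig import capture
go([-70,66,125],5)
t=capture("top");cv2.imwrite("pics/k3.png",cv2.resize(t[120:200,170:330],None,fx=5,fy=5,interpolation=cv2.INTER_CUBIC))
s=capture("scene");cv2.imwrite("pics/k3s.png",cv2.resize(s[140:220,250:350],None,fx=7,fy=7,interpolation=cv2.INTER_CUBIC)[:600])
E
```

```text
time_s: 13.73
tcp_pos: [585.0, -183.1, 126.3]
tool_rot: [[-0.087, 0.996, -0.0], [0.996, 0.087, 0.0], [0.0, -0.0, -1.0]]
ft_force: [0.2, 0.0, -0.5]
opening: 85.7
t 13.73 tcp [ 585.  -183.1  126.3] head 4.99 tilt 0.0 F [ 0.2  0.  -0.5] open 85.7
lane pos [ -71.1 -227.   126.3]
target [560.5 108.8 125. ] tool delta [293.    1.    1.3] twist -0.01
```

View pics/k3s.png

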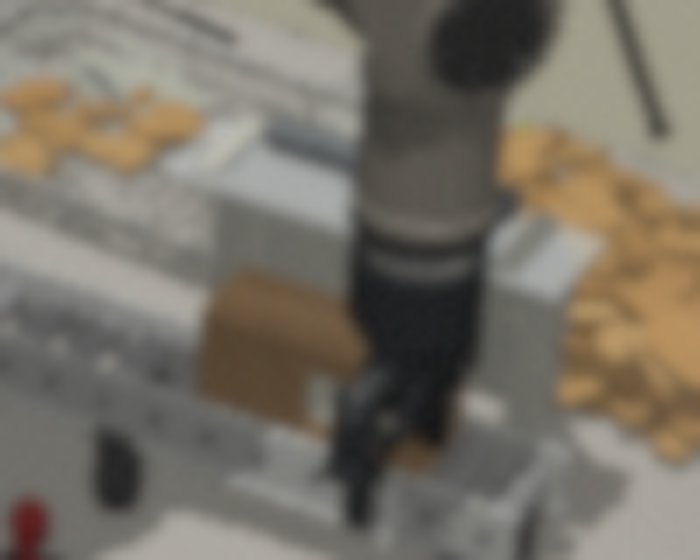

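View pics/k3.png

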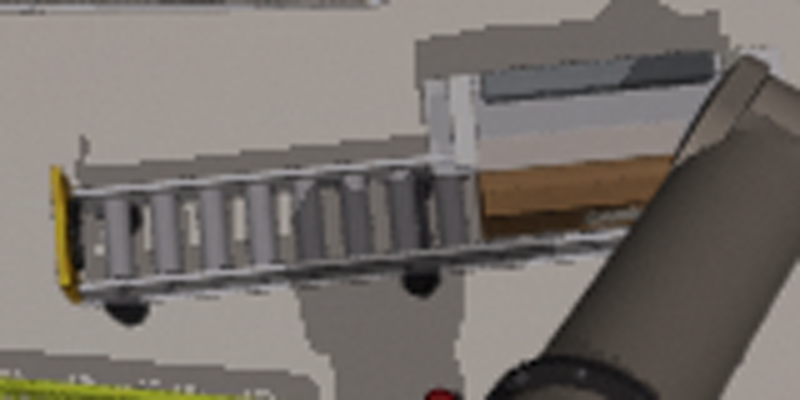

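The carton moved about 20 mm with the finger, still straight (left end now at 480,175). Continuing.

```bash
python3 -m creep '{"translation":[[4,0,0],[4,0,0],[4,0,0],[4,0,0],[4,0,0],[4,0,0],[4,0,0],[4,0,0],[4,0,0],[4,0,0],[4,0,0],[4,0,0],[4,0,0],[4,0,0],[4,0,0],[4,0,0],[4,0,0],[4,0,0],[4,0,0],[4,0,0]],"twist":[0,0,0,0,0,0,0,0,0,0,0,0,0,0,0,0,0,0,0,0],"hand":[0,0,0,0,0,0,0,0,0,0,0,0,0,0,0,0,0,0,0,0]}'
python3 - <<'E'
from h import *
go([-70,66,125],5)
E
python3 -m creep '{"translation":[[4,0,0],[4,0,0],[4,0,0],[4,0,0],[4,0,0],[4,0,0],[4,0,0],[4,0,0],[4,0,0],[4,0,0],[4,0,0],[4,0,0],[4,0,0],[4,0,0],[4,0,0],[4,0,0],[4,0,0],[4,0,0],[4,0,0],[4,0,0]],"twist":[0,0,0,0,0,0,0,0,0,0,0,0,0,0,0,0,0,0,0,0],"hand":[0,0,0,0,0,0,0,0,0,0,0,0,0,0,0,0,0,0,0,0]}'
python3 - <<'E'
from h import *
from rig import capture
go([-70,66,125],5)
t=capture("top");cv2.imwrite("pics/k4.png",cv2.resize(t[120:200,170:330],None,fx=5,fy=5,interpolation=cv2.INTER_CUBIC))
E
```

```text
time_s: 15.5
tcp_pos: [578.0, -103.3, 126.3]
tool_rot: [[-0.087, 0.996, -0.0], [0.996, 0.087, 0.0], [0.0, -0.0, -1.0]]
ft_force: [0.1, 0.4, 0.6]
opening: 85.5
t 15.5 tcp [ 578.  -103.3  126.3] head 4.99 tilt 0.0 F [0.1 0.4 0.6] open 85.5
lane pos [ -71.  -146.9  126.3]
target [560.5 108.8 125. ] tool delta [212.9   1.    1.3] twist -0.01
time_s: 17.17
tcp_pos: [571.1, -23.6, 126.3]
tool_rot: [[-0.087, 0.996, -0.0], [0.996, 0.087, -0.0], [-0.0, -0.0, -1.0]]
ft_force: [0.0, -0.9, -0.6]
opening: 85.8
t 17.17 tcp [571.1 -23.6 126.3] head 4.99 tilt 0.0 F [ 0.  -0.9 -0.6] open 85.8
lane pos [-71.  -66.9 126.3]
target [560.5 108.8 125. ] tool delta [132.9   1.    1.3] twist -0.01
```

View pics/k4.png

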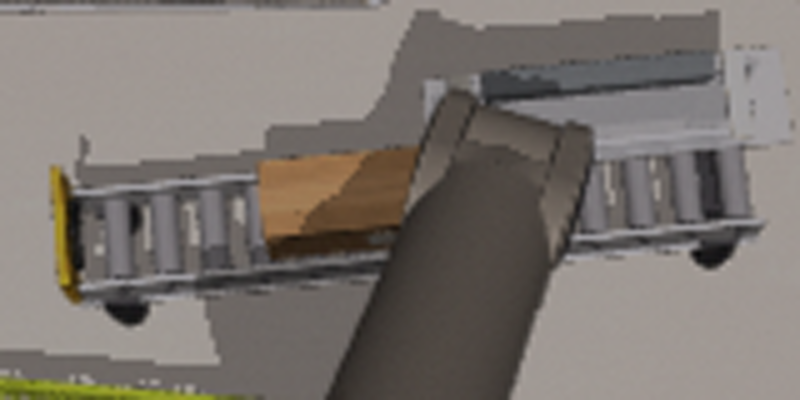

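```bash
python3 -m creep '{"translation":[[4,0,0],[4,0,0],[4,0,0],[4,0,0],[4,0,0],[4,0,0],[4,0,0],[4,0,0],[4,0,0],[4,0,0],[4,0,0],[4,0,0],[4,0,0],[4,0,0],[4,0,0],[4,0,0],[4,0,0],[4,0,0],[4,0,0],[4,0,0]],"twist":[0,0,0,0,0,0,0,0,0,0,0,0,0,0,0,0,0,0,0,0],"hand":[0,0,0,0,0,0,0,0,0,0,0,0,0,0,0,0,0,0,0,0]}'
python3 -m creep '{"translation":[[3,0,0],[3,0,0],[3,0,0],[3,0,0],[3,0,0],[2,0,0],[2,0,0],[2,0,0],[2,0,0],[2,0,0],[2,0,0],[2,0,0],[2,0,0],[2,0,0],[2,0,0],[2,0,0]],"twist":[0,0,0,0,0,0,0,0,0,0,0,0,0,0,0,0],"hand":[0,0,0,0,0,0,0,0,0,0,0,0,0,0,0,0]}'
python3 - <<'E'
from h import *
from rig import capture
go([-70,66,125],5)
t=capture("top");cv2.imwrite("pics/k5.png",cv2.resize(t[120:200,170:330],None,fx=5,fy=5,interpolation=cv2.INTER_CUBIC))
s=capture("scene");cv2.imwrite("pics/k5s.png",cv2.resize(s[140:220,200:300],None,fx=7,fy=7,interpolation=cv2.INTER_CUBIC)[:600])
E
```

```text
time_s: 18.88
tcp_pos: [564.1, 56.1, 126.3]
tool_rot: [[-0.087, 0.996, -0.0], [0.996, 0.087, -0.0], [-0.0, -0.0, -1.0]]
ft_force: [-0.5, 0.2, 0.1]
opening: 85.7
time_s: 20.22
tcp_pos: [560.9, 92.7, 126.3]
tool_rot: [[-0.087, 0.996, -0.0], [0.996, 0.087, -0.0], [-0.0, -0.0, -1.0]]
ft_force: [-0.4, -0.6, 0.3]
opening: 85.2
t 20.22 tcp [560.9  92.7 126.3] head 4.99 tilt 0.0 F [-0.4 -0.6  0.3] open 85.2
lane pos [-71.   49.9 126.3]
target [560.5 108.8 125. ] tool delta [16.1  1.   1.3] twist -0.01
```

View pics/k5.png

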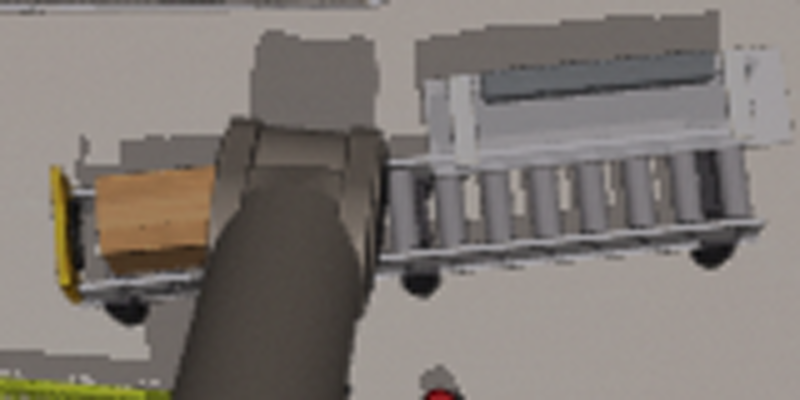

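View pics/k5s.png

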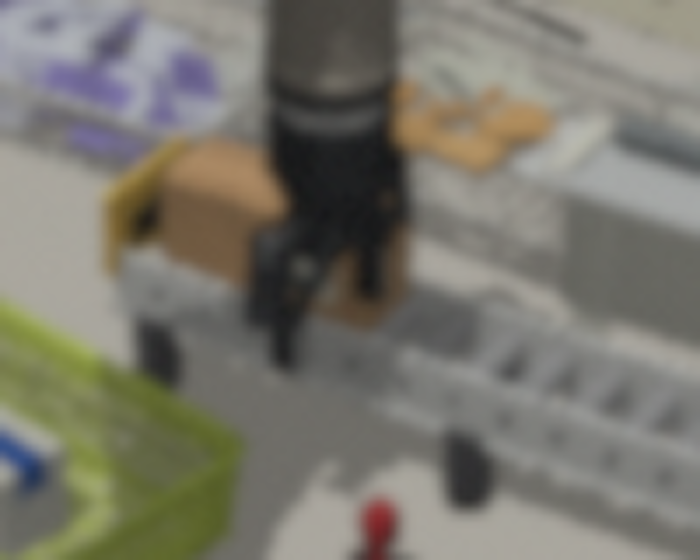

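```bash
python3 -m creep '{"translation":[[2,0,0],[2,0,0],[2,0,0],[2,0,0],[2,0,0],[1,0,0],[1,0,0],[0,0,0]],"twist":[0,0,0,0,0,0,0,0],"hand":[0,0,0,0,0,0,0,0]}'; python3 -m creep '{"translation":[[1,0,0],[1,0,0],[1,0,0],[0,0,0]],"twist":[0,0,0,0],"hand":[0,0,0,0]}';python3 -m creep '{"translation":[[1,0,0],[1,0,0],[0,0,0]],"twist":[0,0,0],"hand":[0,0,0]}'
```

```text
time_s: 20.98
tcp_pos: [559.9, 104.9, 126.3]
tool_rot: [[-0.087, 0.996, -0.0], [0.996, 0.087, 0.0], [0.0, -0.0, -1.0]]
ft_force: [1.1, 0.1, 1.0]
opening: 85.0
time_s: 21.32
tcp_pos: [559.6, 107.8, 126.3]
tool_rot: [[-0.087, 0.996, -0.0], [0.996, 0.087, 0.0], [0.0, 0.0, -1.0]]
ft_force: [-0.4, -0.3, 0.1]
opening: 85.8
time_s: 21.57
tcp_pos: [559.4, 109.8, 126.3]
tool_rot: [[-0.087, 0.996, -0.0], [0.996, 0.087, 0.0], [0.0, -0.0, -1.0]]
ft_force: [0.1, -0.4, 0.6]
opening: 85.3
```

```bash
python3 -m creep '{"translation":[[1,0,0],[1,0,0],[0,0,0]],"twist":[0,0,0],"hand":[0,0,0]}'
python3 - <<'E'
from h import *
from rig import capture
go([-70,66,125],5)
t=capture("top");cv2.imwrite("pics/k6.png",cv2.resize(t[140:190,170:250],None,fx=10,fy=10,interpolation=cv2.INTER_CUBIC))
s=capture("scene");cv2.imwrite("pics/k6s.png",cv2.resize(s[140:200,200:280],None,fx=9,fy=9,interpolation=cv2.INTER_CUBIC)[:600])
E
```

```text
time_s: 21.82
tcp_pos: [559.3, 111.8, 126.3]
tool_rot: [[-0.087, 0.996, -0.0], [0.996, 0.087, 0.0], [0.0, 0.0, -1.0]]
ft_force: [-0.2, 0.7, 0.1]
opening: 85.8
t 21.82 tcp [559.3 111.8 126.3] head 5.01 tilt 0.01 F [-0.2  0.7  0.1] open 85.8
lane pos [-71.   69.  126.3]
target [560.5 108.8 125. ] tool delta [-3.   1.   1.3] twist 0.01
```

View pics/k6.png

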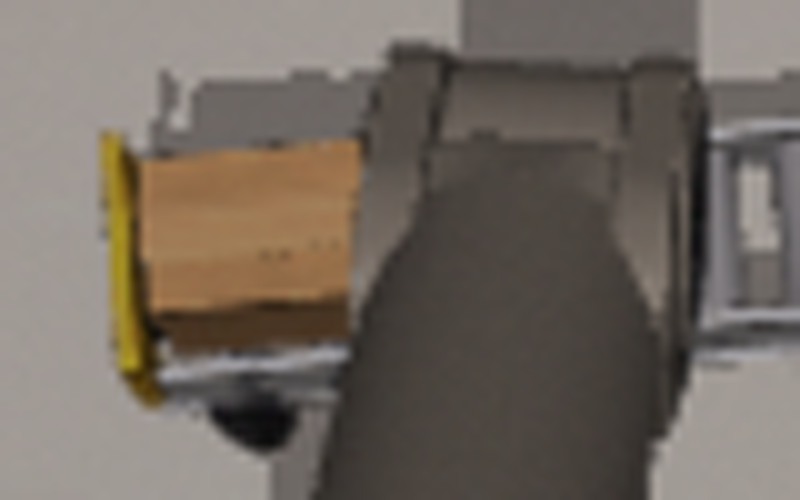

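View pics/k6s.png

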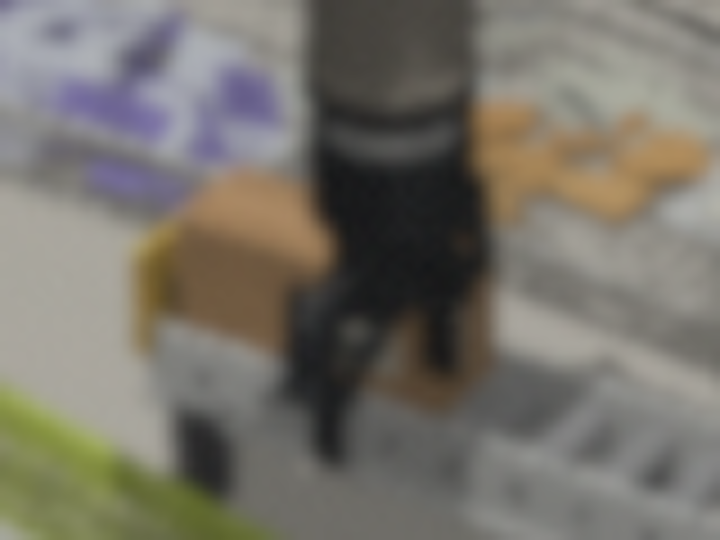

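```bash
for i in 1; do python3 -m creep '{"translation":[[1,0,0],[1,0,0],[0,0,0],[0,0,0]],"twist":[0,0,0,0],"hand":[0,0,0,0]}' | grep -v rot; done
```

```text
time_s: 22.25
tcp_pos: [559.2, 112.5, 126.3]
ft_force: [0.4, -3.6, 0.3]
opening: 85.5
```

```bash
python3 -m creep '{"translation":[[1,0,0],[0,0,0],[0,0,0],[0,0,0],[0,0,0]],"twist":[0,0,0,0,0],"hand":[0,0,0,0,0]}'|grep -v rot
python3 -c "
from h import *
go([-71,60,125],5)"
```

```text
time_s: 22.67
tcp_pos: [559.2, 112.6, 126.4]
ft_force: [1.3, -5.9, 1.0]
opening: 85.3
t 22.67 tcp [559.2 112.6 126.4] head 4.86 tilt 0.09 F [ 1.3 -5.9  1. ] open 85.3
lane pos [-71.   69.9 126.4]
target [560.  102.8 125. ] tool delta [-9.9  0.   1.4] twist -0.14
```

```bash
python3 -m creep '{"translation":[[-4,0,0],[-8,0,0],[-10,0,-5],[0,0,-20],[0,0,-30],[0,0,-40],[0,0,-20],[0,0,0],[0,0,0]],"twist":[0,0,0,0,0,0,0,0,0],"hand":[0,0,0,0,0,0,0,0,0]}'|grep -v rot
python3 - <<'E'
from h import *
from rig import capture
go([0,154,240],5)
t=capture("top");cv2.imwrite("pics/k7.png",cv2.resize(t[140:190,170:250],None,fx=10,fy=10,interpolation=cv2.INTER_CUBIC))
s=capture("scene");cv2.imwrite("pics/k7s.png",cv2.resize(s[140:200,200:280],None,fx=9,fy=9,interpolation=cv2.INTER_CUBIC)[:600])
E
```

```text
time_s: 23.42
tcp_pos: [561.7, 92.3, 242.8]
ft_force: [-0.4, 0.2, -0.2]
opening: 85.5
t 23.42 tcp [561.7  92.3 242.8] head 4.99 tilt 0.19 F [-0.4  0.2 -0.2] open 85.5
lane pos [-70.3  49.4 242.8]
target [622.6 202.6 240. ] tool delta [104.6  70.3   3.2] twist -0.01
```

View pics/k7.png

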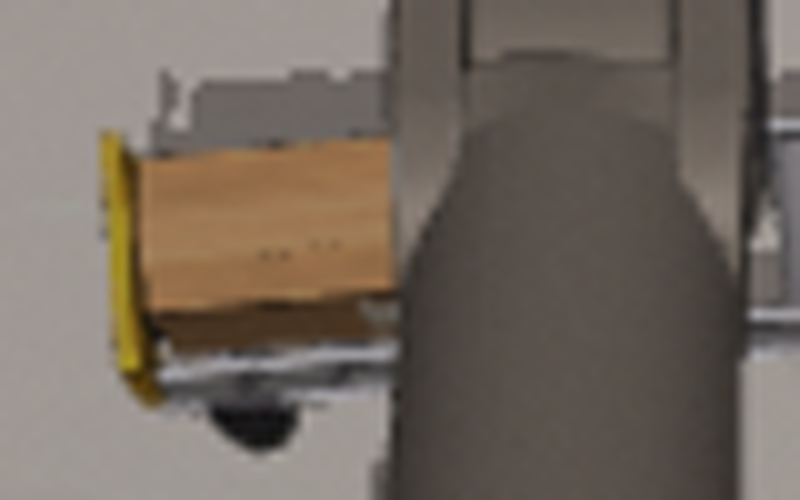

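View pics/k7s.png

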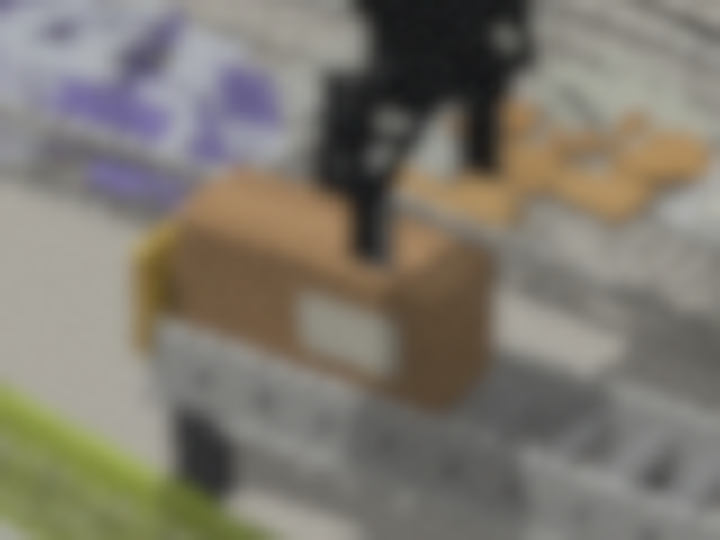

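The brown carton stands square against the stop: left edge at (140,160)–(150,310) touching the yellow plate. Moving over it.

```bash
python3 -m creep '{"translation":[[12,8,0],[24,16,0],[24,16,0],[24,16,0],[14,10,0],[7.6,6,0],[0,0,0],[0,0,15],[0,0,25],[0,0,25],[0,0,20],[0,0,15],[0,0,8],[0,0,4],[0,0,0]],"twist":[0,0,0,0,0,0,0,0,0,0,0,0,0,0,0],"hand":[0,0,0,0,0,0,0,0,0,0,0,0,0,0,0]}'|grep -v rot
python3 -c "
from h import *
go([2,155,130],5)"
```

```text
time_s: 24.77
tcp_pos: [623.1, 203.1, 128.8]
ft_force: [-0.2, 0.5, 0.8]
opening: 85.5
t 24.77 tcp [623.1 203.1 128.8] head 4.93 tilt 0.08 F [-0.2  0.5  0.8] open 85.5
lane pos [  0.6 154.4 128.8]
target [624.5 203.8 130. ] tool delta [ 0.6  1.4 -1.2] twist -0.07
```

```bash
python3 -m creep '{"translation":[[0,1,-1],[0,0,0],[0,0,0],[0,0,0],[0,0,0],[0,0,0],[0,0,0],[0,0,0],[0,0,0],[0,0,0]],"twist":[0,0,0,0,0,0,0,0,0,0],"hand":[0.2,0.4,0.6,0.8,1,1,1,1,1,1]}' 50 |grep -v rot
python3 -m creep '{"translation":[[0,0,-3],[0,0,-6],[0,0,-10],[0,0,-20],[0,0,-25],[0,0,-25],[0,0,-25],[0,0,-10],[0,0,0],[0,0,0]],"twist":[0,0,0,0,0,0,0,0,0,0],"hand":[1,1,1,1,1,1,1,1,1,1]}' 60
python3 -c "
from h import *
go([421.4,-161,250],-0.2,False)"
```

```text
time_s: 25.6
tcp_pos: [626.6, 204.2, 132.5]
ft_force: [2.0, -0.2, 6.7]
opening: 57.4
time_s: 26.43
tcp_pos: [623.7, 204.2, 253.4]
tool_rot: [[-0.087, 0.996, -0.001], [0.996, 0.087, 0.0], [0.0, -0.001, -1.0]]
ft_force: [-0.0, 0.2, -5.4]
opening: 57.1
t 26.43 tcp [623.7 204.2 253.4] head 5.0 tilt 0.08 F [-0.   0.2 -5.4] open 57.1
lane pos [  1.2 155.5 253.4]
target [ 421.4 -161.   250. ] tool delta [-346.2 -233.3    3.6] twist 5.2
```

```bash
python3 -m creep '{"translation":[[0,-13,0],[0,-24,0],[0,-24,0],[0,-24,0],[0,-24,0],[-13,-18,0],[-24,-8,0],[-30,-8,0],[-30,-8,0],[-30,-8,0],[-30,-8,0],[-30,-8,0],[-30,-8,0],[-30,-8,0],[-30,-8,0],[-30,-8,0],[-24,-8,0],[-15,-6,0],[0,0,0],[0,0,0]],"twist":[0,0,0,0,0,0,0,0,0,0,0,0,0,0,0,0,0,0,0,0],"hand":[1,1,1,1,1,1,1,1,1,1,1,1,1,1,1,1,1,1,1,1]}'|grep -v rot
python3 -c "
from h import *
go([421.4,-161,250],-0.2,False)"
```

```text
time_s: 28.1
tcp_pos: [432.9, -160.0, 252.9]
ft_force: [-1.0, 1.2, -4.0]
opening: 57.5
t 28.1 tcp [ 432.9 -160.   252.9] head 4.85 tilt 0.17 F [-1.   1.2 -4. ] open 57.5
lane pos [-220.6 -190.7  252.9]
target [ 421.4 -161.   250. ] tool delta [  0.  -11.5   3. ] twist 5.05
```

```bash
python3 -m creep '{"translation":[[0,-6,0],[0,-5.5,0],[0,0,0],[0,0,15],[0,0,25],[0,0,25],[0,0,25],[0,0,25],[0,0,15],[0,0,10],[0,0,5],[0,0,0],[0,0,0]],"twist":[0,0,5,0,0,0,0,0,0,0,0,0,0],"hand":[1,1,1,1,1,1,1,1,1,1,1,1,1]}'|grep -v rot
python3 - <<'E'
from h import *
from rig import capture
go([421.4,-161,84],-.2,False)
s=capture("scene");cv2.imwrite("pics/p1s.png",cv2.resize(s[190:290,230:340],None,fx=6,fy=6,interpolation=cv2.INTER_CUBIC)[:600])
t=capture("top");cv2.imwrite("pics/p1.png",cv2.resize(t[180:260,270:360],None,fx=7,fy=7,interpolation=cv2.INTER_CUBIC)[:600])
E
```

```text
time_s: 29.18
tcp_pos: [423.4, -160.7, 109.9]
ft_force: [0.7, -0.5, -4.1]
opening: 57.6
t 29.18 tcp [ 423.4 -160.7  109.9] head 0.02 tilt 0.05 F [ 0.7 -0.5 -4.1] open 57.6
lane pos [-230.1 -190.6  109.9]
target [ 421.4 -161.    84. ] tool delta [-0.3 -2.1 25.9] twist 0.22
```

View pics/p1s.png

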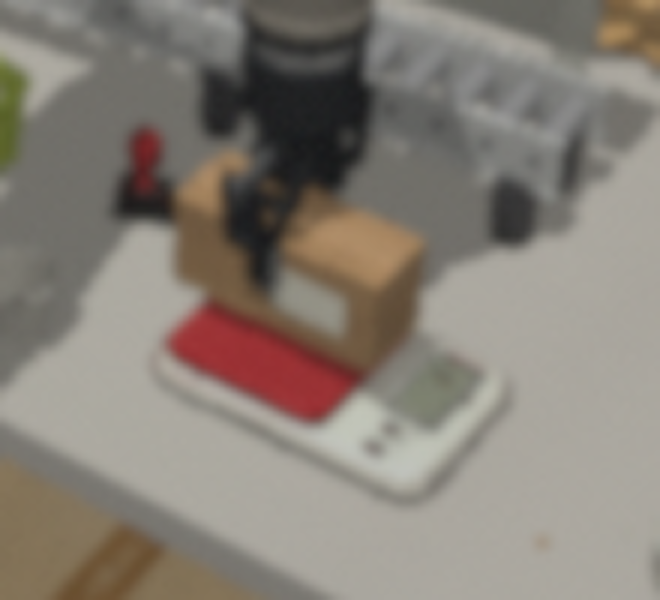

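View pics/p1.png

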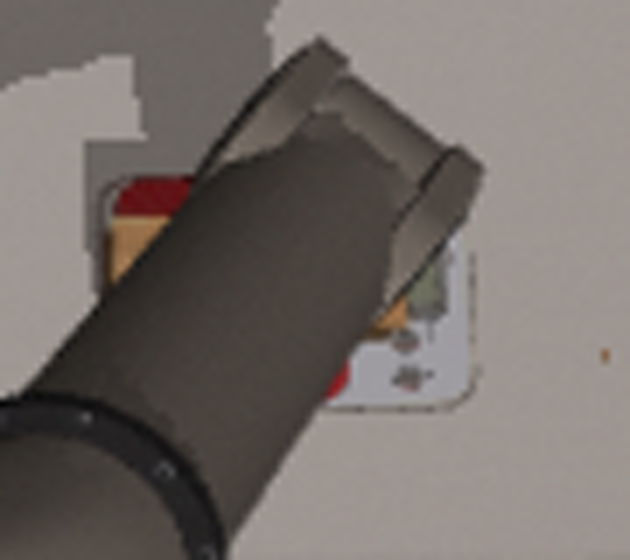

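```bash
python3 -m creep '{"translation":[[0,-2,5],[0,0,6],[0,0,5],[0,0,3],[0,0,2],[0,0,0],[0,0,0]],"twist":[0,0,0,0,0,0,0],"hand":[1,1,1,1,1,1,1]}'|grep -v rot; python3 -m creep '{"translation":[[0,0,1],[0,0,1],[0,0,0],[0,0,0]],"twist":[0,0,0,0],"hand":[1,1,1,1]}'|grep -v rot
```

```text
time_s: 29.87
tcp_pos: [420.9, -160.9, 88.2]
ft_force: [-0.1, 0.2, -4.0]
opening: 57.2
time_s: 30.2
tcp_pos: [421.0, -160.8, 86.3]
ft_force: [-0.3, 0.1, -3.6]
opening: 57.6
```

```bash
python3 -m creep '{"translation":[[0,0,1],[0,0,1],[0,0,0],[0,0,0]],"twist":[0,0,0,0],"hand":[1,1,1,1]}'|grep -v rot
```

```text
time_s: 30.53
tcp_pos: [421.1, -160.8, 84.9]
ft_force: [-2.4, 1.5, 8.5]
opening: 57.6
```

Contact with the plate (−4 to +8.5 N). Release and rise.

```bash
python3 -m creep '{"translation":[[0,0,-1],[0,0,0],[0,0,0],[0,0,0],[0,0,0],[0,0,0],[0,0,0],[0,0,0],[0,0,-15],[0,0,-25],[0,0,-30],[0,0,-40],[0,0,-40],[0,0,0]],"twist":[0,0,0,0,0,0,0,0,0,0,0,0,0,0],"hand":[0.7,0.4,0.2,0,0,0,0,0,0,0,0,0,0,0]}'|grep -v rot
python3 -m creep '{"translation":[[-12,0,-15],[-30,15,-15],[-30,15,0],[-30,15,0],[-30,15,0],[-30,15,0],[-15,10,0],[0,0,0],[0,0,0]],"twist":[0,0,0,0,0,0,0,0,0],"hand":[0,0,0,0,0,0,0,0,0]}'|grep -v rot
python3 - <<'E'
from h import *
from rig import capture
s=capture("scene");cv2.imwrite("pics/z_s.png",cv2.resize(s[130:290,140:353],None,fx=3.75,fy=3.75,interpolation=cv2.INTER_CUBIC))
t=capture("top");cv2.imwrite("pics/z_t.png",cv2.resize(t[130:260,140:340],None,fx=4,fy=4,interpolation=cv2.INTER_CUBIC))
E
```

```text
time_s: 31.7
tcp_pos: [424.4, -162.5, 241.2]
ft_force: [1.8, -0.3, -0.1]
opening: 85.3
time_s: 32.45
tcp_pos: [505.5, -338.6, 264.7]
ft_force: [-1.0, 0.9, -0.2]
opening: 85.3
```

View pics/z_s.png

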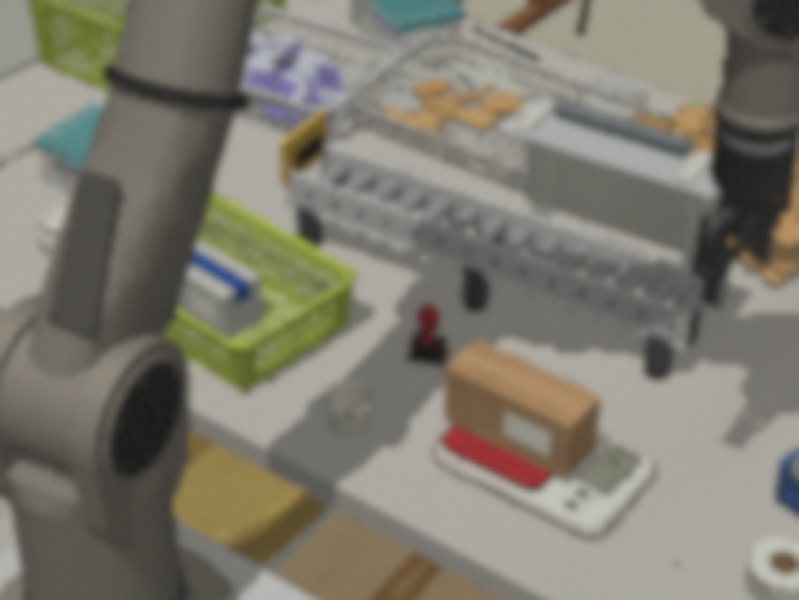

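View pics/z_t.png

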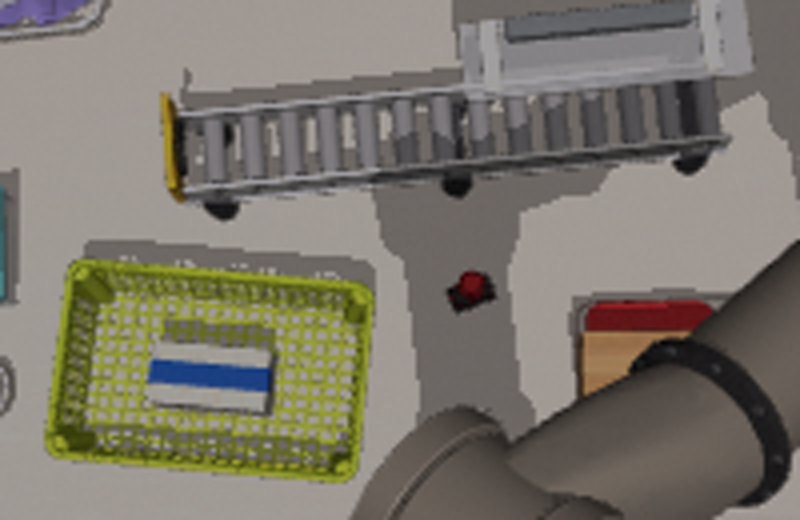

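Run:
```python
from h import *
q=unproj("top",[[285.2,212.7]],107)[0];print("far-left corner",q, "-> centre",q[:2]-[29,75])
f=lambda P:((proj("scene",P)-[140,130]+.5)*3.75).round(0)
print(f(T([421,-161,0],[[29,75,107],[29,-75,107],[-29,-75,107],[-29,75,107]])))
print(f(T([421.4,-161,0],[[-62,-62,37],[-62,62,37]])))
```

```text
far-left corner [445.22938223 -89.83762227 107.        ] -> centre [ 416.22938223 -164.83762227]
[[474. 338.]
 [598. 395.]
 [567. 426.]
 [441. 366.]]
[[533. 493.]
 [431. 441.]]
```

```bash
python3 -c "
from rig import sign_off,bot
print(sign_off()); print(bot.observe()['time_s'])"
```

```text
the job is handed in; nothing more can be done
None
the job is handed in; nothing more can be done
```

I did both parts of the task and handed the job in at about 32.5 s. No verdict was reported.

- **White carton:** it was lifted off the rollers and set upright near the middle of the lime basket. The last pictures show it upright there, released.
- **Brown carton:** I couldn't tilt the hand, because the rows only shift it and turn it about its own axis. So I kept it upright beside the canopy and pushed the back end of the carton with one open finger. It rolled at 50 mm/s or less to the end stop, where the wrist force reached about 6 N and I held it. It was then lifted off and set on the scale's red plate.

**Last checks:**
- In the top picture, the one visible corner of the brown carton puts its middle about 6 mm from the plate's middle (limit 25 mm). The scene camera agrees within a few pixels.
- The date stamp and cup look unmoved, and the gripper is open and clear of everything. I didn't measure the positions of the other bystanders.
- **Disagreement between cameras:** the scene camera placed things up to about 8 mm from the top camera's fit, partly because of rounded corners. I used the top camera and confirmed contacts by force.
- **Gripping on the lane:** both times the hand rose 2–3 mm with about 6 N as the fingers closed. I took this to be the fingertips touching the rails; it caused no visible problem.

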